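# Fill the packing jig and hold its clamp open

### The job

Sort the three stray groceries into the packing jig's two cardboard trays, set down upright and not dropped: the two small tins into the tray with the divider, one in each cell, and the tea carton into the undivided tray. Then pull the black handle of the jig's spring-return clamp out until its pointer lines up with the mark clip, and finish while still holding it there with the gripper, so that a colleague can lift the trays out (let go and it springs shut). Leave the other things on the table where they are.

Things in the scene. Friction and masses are not known exactly. Their poses are not given: they have to be found in the camera images.
- jig: the packing jig, a plywood bed fixed to the table, 350 mm along its y, top 8 mm above the table. Origin on the table between the two trays, which stand side by side, centres 83 mm either side along y; which is on which side varies. Its x axis points from the clamp handle to the trays (away from the robot at yaw 0), y left. A strip 34 mm above the table runs behind the trays, at x 54 mm
- tintray_in (a point): centre of the inner floor (12 mm above the table) of the divided cardboard tray, fixed in the jig: outside 100 mm (x) by 160 mm (y), rim 28 mm above the table, walls and divider 4 mm thick. The divider, as high as the rim, makes two cells side by side along y, each 92 (x) by 74 mm (y), their centres 39 mm either side of this point. Axes as the jig's
- boxtray_in (a point): centre of the inner floor (12 mm above the table) of the undivided cardboard tray, fixed in the jig; same outside size and rim height, inside 92 mm (x) by 152 mm (y). Axes as the jig's
- tin_a_mid (a point): an upright food tin with a paper label, 56 mm in diameter, 76 mm tall, about 0.19 kg; the point is its centre, half-way up
- tin_b_mid (a point): an upright food tin with a paper label, 56 mm in diameter, 76 mm tall, about 0.19 kg; the point is its centre, half-way up; the same kind as the other tin
- teabox_mid (a point): an upright tea carton, 50 mm (its x) by 72 mm (its y), 80 mm tall, rigid, about 0.12 kg; the point is its centre, half-way up, axes along its sides
- clamp (a joint): how far the clamp bar is pulled out, m: 0 shut against the trays, up to 0.080, sliding along the jig's -x. A spring pulls it shut: about 4 N when shut, rising 1 N per 10 mm. It returns when let go
- clamp_handle (a point): grip point of the clamp's upright black round handle, 22 mm in diameter, reaching from 12 to 90 mm above the table; on its axis, 65 mm above the table, 105 mm in front (-x) of the jig's origin when shut. Behind it (+x), near face 44 mm from its axis, is the clamp bar, 300 mm long along y, top 32 mm above the table; it moves with the handle. Axes as the jig's
- clamp_pointer (a point): tip of the thin dark steel pointer (6 mm wide) that sticks out from the handle's foot along the jig's -y; 40 mm from the handle's axis and level with it along x, 22 mm above the table. Moves with the clamp. Axes as the jig's
- mark (a point): top centre (22 mm above the table) of the mark clip, a dark steel bar 8 mm (x) by 40 mm (y) fixed on the scale strip beside the handle's path, 62 mm to its -y side. Its place along the strip varies: 30 to 60 mm of pull brings the pointer tip level with it along the jig's x. Axes as the jig's
- jar: a squat glass jar with a lid, 68 mm across, 78 mm tall; leave it alone. Origin at the centre of its underside
- labelroll: a small roll of labels lying flat, 40 mm across, 16 mm tall; leave it alone. Origin at the centre of its underside
- marker: a flat marker pen, 26 x 135 x 16 mm, lying; leave it alone. Origin at the centre of its underside
- taperoll: a roll of packing tape lying flat, 104 mm across, 48 mm tall; leave it alone. Origin at the centre of its underside
- sanitiser: a bottle, 60 mm across, 140 mm tall; leave it alone. Origin at the centre of its underside
- notepad: a pad of paper, 100 x 150 x 15 mm; leave it alone. Origin at the centre of its underside

How it is judged:
On the way, in this order (a step that is already met when the one before it is completed fails the run):
1. both tins stand in the divided tray and the tea carton in the undivided one, let go, with the clamp shut (x of tin_a_mid in the frame of tintray_in between -0.025 and 0.025 m and y of tin_a_mid in the frame of tintray_in between -0.06 and 0.06 m and z of tin_a_mid in the frame of tintray_in between 0.032 and 0.044 m and angle between each of tin_a_mid, tin_b_mid, teabox_mid's own z axis and vertical below 0.15 rad and contact force between the fingers and tin_a below 0.1 N and linear speed of each of tin_a, tin_b, teabox below 0.05 m/s and x of tin_b_mid in the frame of tintray_in between -0.025 and 0.025 m and y of tin_b_mid in the frame of tintray_in between -0.06 and 0.06 m and z of tin_b_mid in the frame of tintray_in between 0.032 and 0.044 m and contact force between the fingers and tin_b below 0.1 N and x of teabox_mid in the frame of boxtray_in between -0.03 and 0.03 m and y of teabox_mid in the frame of boxtray_in between -0.055 and 0.055 m and z of teabox_mid in the frame of boxtray_in between 0.034 and 0.046 m and contact force between the fingers and teabox below 0.1 N and value of joint clamp below 0.012 m), for 0.2 s.
2. the clamp is pulled out and its pointer is held at the mark (x of clamp_pointer in the frame of mark between -0.006 and 0.006 m and velocity of joint clamp between -0.02 and 0.02 m/s and contact force between the fingers and clamp above 2 N), for 0.3 s.
At the end, for the whole second after the job is handed in: both tins stand upright on the floor of the divided tray, one in each cell, and the tea carton upright on the floor of the undivided tray, all released and at rest; the gripper holds the clamp (over 2 N) still, with its pointer within 6 mm of the mark clip along the slide (all of step 2 and x of tin_a_mid in the frame of tintray_in between -0.025 and 0.025 m and y of tin_a_mid in the frame of tintray_in between -0.06 and 0.06 m and z of tin_a_mid in the frame of tintray_in between 0.032 and 0.044 m and angle between each of tin_a_mid, tin_b_mid, teabox_mid's own z axis and vertical below 0.15 rad and contact force between the fingers and tin_a below 0.1 N and linear speed of each of tin_a, tin_b, teabox below 0.05 m/s and x of tin_b_mid in the frame of tintray_in between -0.025 and 0.025 m and y of tin_b_mid in the frame of tintray_in between -0.06 and 0.06 m and z of tin_b_mid in the frame of tintray_in between 0.032 and 0.044 m and contact force between the fingers and tin_b below 0.1 N and x of teabox_mid in the frame of boxtray_in between -0.03 and 0.03 m and y of teabox_mid in the frame of boxtray_in between -0.055 and 0.055 m and z of teabox_mid in the frame of boxtray_in between 0.034 and 0.046 m and contact force between the fingers and teabox below 0.1 N); the arm keeps its last pose, push and grip.
It fails at once if one of the other things is moved by more than 30 mm or tipped over (distance of any of jar, labelroll, marker, taperoll, sanitiser, notepad from where it was at the start of the episode above 0.03 m or angle between any of jar, labelroll, marker, taperoll, sanitiser, notepad's own z axis and vertical above 0.5 rad).
It fails at once if a tin or the tea carton is dropped or thrown (over 0.7 m/s out of the fingers, a fall of 25 mm) ((linear speed of tin_a above 0.7 m/s and contact force between the fingers and tin_a below 0.1 N) or (linear speed of tin_b above 0.7 m/s and contact force between the fingers and tin_b below 0.1 N) or (linear speed of teabox above 0.7 m/s and contact force between the fingers and teabox below 0.1 N)).
It also fails if it takes over 72 s, if anything falls off the work surface, if the arm or the gripper's body presses on something with over 40 N, if the wrist force passes 120 N, or if a joint passes its speed limit or range.

### The arm

A 6-joint arm with a two-finger parallel gripper is mounted at the origin on the work surface. World frame = base frame: x ahead of the robot, y to its left, z up, the work surface at z = 0. Lengths are in m, angles in rad, forces in N, time in s.
With the tool pointing down it reaches from about 0.35 to 0.975 m from the base axis. Payload 4.9 kg.
Tool frame: the origin (TCP) lies on the mounting face of the last link; the fingertips stand 173 mm ahead of it and the grasp point (between the pads) lies 155 mm ahead of it; z points along the fingers, y is the direction in which the jaws open and shut (so a half turn about z gives the same grasp; the last joint's range is limited). The gripper opens to 85 mm and grips with 20 to 120 N. Pads are 22 mm wide; open, the fingers measure 114 mm over their backs; the gripper's body (76 mm by 85 mm) begins 54 mm behind the grasp point. The pads swing forward as they close: fully open they stand 13 mm farther back than shut.
Start: joints at [-1.221, 0.053, 1.613, -0, 1.476, -0.119], TCP at [0.282, -0.558, 0.405] pointing down, gripper open.
Joint ranges: [-3.01, 3.01], [-1.01, 2.22], [0.06, 2.58], [-1.02, 4.17], [0.09, 2.62], [-3.14, 3.14]. Speed limits (rad/s): [2.57, 2.57, 3.14, 3.14, 3.14, 3.14].

### API

Orientations are given as a unit quaternion [w, x, y, z].
In Python, from plant import manip gives the robot as it stands.
- The arm moves only by the tool play_rows, never from a script. Its argument "increments" is a list of rows, each an object with "offset": the shift along the tool's x, y, z in mm, a list of three; "twist": the turn about the tool's z in rad; "grip": the opening, from 0 (shut) to 1 (fully open). In form: [{"offset": [dx, dy, dz], "twist": twist, "grip": grip}, ...]. A call has 1 to 5 rows; each row is the pose to reach, as a shift and turn from the pose commanded when the call began, along the tool's axes at that moment; what a row does not reach only later rows make up. A row lasts 1/12 s, in which the tool goes at most 41.7 mm and 7.16 degrees, less where a joint would pass 70% of its speed; a pose out of reach is approached as far as the arm can. A call with a gripper value outside its range is refused whole. The fingers move at their own pace and stop on an object; the grip force is fixed at half the most. Time passes only in rows, so rows that repeat a pose let the fingers close. It gives the time, the measured TCP pose, the force and the opening at its end, in the units of the state.
- manip.state(): the state, without advancing time (a new reading comes with each control period).
- manip.grab_frame(name): name is "side" or "top" or "wrist"; returns the picture (480x640x3 uint8, blue, green, red); there is no depth.
- manip.get_calibration(name): a dict with "fx", "fy", "cx", "cy" (pixels), "k1" (the pictures are not rectified: a ray, as slopes to the right and down, at radius r is drawn at 1 + k1 r^2 times it, then the intrinsics apply), "T" (4x4, takes a point from camera to world coordinates). Camera axes: x right, y down, z forward; pixel columns grow to the right and rows downward; lengths in m; the calibration is good to about 2 mm. A picture is of the moment at which its call begins: read the wrist's pose just before it. get_calibration takes no time and is no camera call; for the wrist camera it gives the pose at the moment of the call.
- manip.job_done(): hands the job in, once; it reports no verdict.
Trained networks look in the newest picture that a camera, given by its name, has taken for a name from the list of things; names that differ only in an ending like _2 or _b are one class to them, and where a whole thing is asked for, a point or a joint stands for the part that bears it (a point fixed in the world has none). Each returns a list of dicts, best first, with "p" (0 to 1); they miss things now and then, are a little off and sometimes report something else, mostly with a low value. They report only what shows in the picture. A call takes as long as a camera call.
- manip.boxes_of(query, camera): "xyz" ([x, y, z] in m, in the coordinates of the camera as it stood for that picture, good to about 4 mm: the middle of the surface that is visible of it).
- manip.tip_of(query, camera): "xyz" ([x, y, z] in m, in the coordinates of the camera as it stood for that picture, good to about 4 mm: a listed point, or the origin of a listed thing).
The state is a dict: "time": time; "joint_pos": joint angles; "joint_vel": joint speeds; "joint_efforts": joint torques, N m; "tool_pos": TCP position; "tool_rot": TCP orientation; "contact_force": force on the tool from outside, world axes, zero at the start; "ft_torque": the same for the moment, N m; "gripper_width": opening from 0.0 (shut) to 1.0 (fully open).
Only numpy, scipy, OpenCV 4.12 (cv2) and the standard library are available. Lean on these libraries where they do the work, as an engineer would, in place of code of your own. Each camera call takes 0.05 s, during which the arm holds its last target. There are 200 camera calls.

## Working session

There is one attempt and no reset: what is moved stays moved. The work goes in short steps, Python scripts to look and compute and a tool call to move; the robot and the scene stay as the last step left them, time stands still between calls to the robot, and variables do not carry over. Pictures are saved under pics/ and viewed, about 8 in all and at most 12, crops included, and the job is handed in when it is done.

Besides the shell and the picture viewer there is one more tool, called after "Request:" as name(argument=value, ...), one argument or row to a line, values as JSON. play_rows: Moves the arm, as the interface text tells. Its arguments: {"type":"object","properties":{"increments":{"type":"array"}},"required":["increments"]}

```bash
mkdir -p pics; ls; cat > h.py <<'E'
import numpy as np, cv2
from plant import manip
def look(cam,names,n=3):
    T=np.array(manip.get_calibration(cam)["T"]); im=manip.grab_frame(cam)
    for q in names:
        for d in manip.tip_of(q,cam)[:n]:
            w=T@np.r_[d["xyz"],1]; print(cam,q,round(d["p"],2),(w[:3]*1000).round(0))
    return im
def proj(cam,P,T=None):
    c=manip.get_calibration(cam); T=np.array(c["T"]) if T is None else T
    p=np.linalg.inv(T)@np.r_[P,1]; s=p[:2]/p[2]; s=s*(1+c["k1"]*(s@s))
    return np.array([c["fx"]*s[0]+c["cx"],c["fy"]*s[1]+c["cy"]])
def pix(cam,u,v,z,T=None):
    c=manip.get_calibration(cam); T=np.array(c["T"]) if T is None else T
    K=np.array([[c["fx"],0,c["cx"]],[0,c["fy"],c["cy"]],[0,0,1.]])
    s=cv2.undistortPoints(np.array([[[u,v]]],float),K,np.array([c["k1"],0,0,0.]))[0,0]
    d=T[:3,:3]@np.r_[s,1]; o=T[:3,3]; return o+d*(z-o[2])/d[2]
E
python3 - <<'E'
from h import *
for cam in ["top","side"]:
    im=look(cam,["jig","tintray_in","boxtray_in","tin_a_mid","teabox_mid","clamp_handle","clamp_pointer","mark"] + (["jar","labelroll","marker","taperoll","sanitiser","notepad"] if cam=="top" else []))
    cv2.imwrite(f"pics/{cam}0.png",im)
s=manip.state(); print(s)
E
```

```text
pics
top jig 0.68 [590. 111.  -4.]
top tintray_in 0.75 [604. 194.  15.]
top tintray_in 0.55 [ 342. -274.    1.]
top boxtray_in 0.7 [582.  33.  14.]
top tin_a_mid 0.93 [ 462. -367.   37.]
top teabox_mid 0.92 [ 606. -221.   42.]
top clamp_handle 0.74 [ 446. -169.   39.]
top clamp_handle 0.63 [490. 136.  64.]
top clamp_pointer 0.9 [481.  92.  21.]
top mark 0.7 [594. 112.  -3.]
top mark 0.4 [425.  80.  25.]
top jar 0.77 [ 614. -371.   -1.]
top labelroll 0.73 [ 508. -256.   -0.]
top labelroll 0.57 [481.  95.  21.]
top marker 0.68 [ 346. -274.    1.]
top taperoll 0.83 [794. -46.  -3.]
top sanitiser 0.72 [422. 440.   1.]
top notepad 0.58 [ 740. -264.    1.]
side jig 0.91 [591. 114.   0.]
side tintray_in 0.66 [608. 195.  13.]
side tintray_in 0.3 [425.  84.  21.]
side boxtray_in 0.31 [483.  90.  23.]
side tin_a_mid 0.79 [ 465. -364.   42.]
side teabox_mid 0.92 [ 606. -213.   40.]
side teabox_mid 0.38 [ 738. -266.    1.]
side teabox_mid 0.24 [574.  36.  10.]
side clamp_pointer 0.56 [480.  94.  18.]
side mark 0.38 [421.  83.  20.]
{'time': 1.2, 'joint_pos': array([-1.22100160e+00,  5.26623257e-02,  1.61287740e+00, -3.69796233e-05,
        1.47603348e+00, -1.19000633e-01]), 'joint_vel': array([-4.55696064e-04,  1.84127231e-03,  9.14827257e-04, -1.94553809e-03,
        5.83972556e-05,  1.48617892e-03]), 'joint_efforts': array([-1.53141431e-03, -3.93689561e+01, -3.70461059e+01, -2.06839572e-04,
        3.95004090e-04, -2.70135786e-06]), 'tool_pos': array([ 0.2823714 , -0.55755177,  0.40474047]), 'tool_rot': array([ 1.17815011e-05,  9.72654004e-01,  2.32258880e-01, -1.71644950e-05]), 'contact_force': array([0.60744426, 0.01902194, 0.14226124]), 'ft_torque': array([-0.00110173,  0.01427516,  0.01262618]), 'gripper_width': 1.0013548554684795}
```

View pics/top0.png

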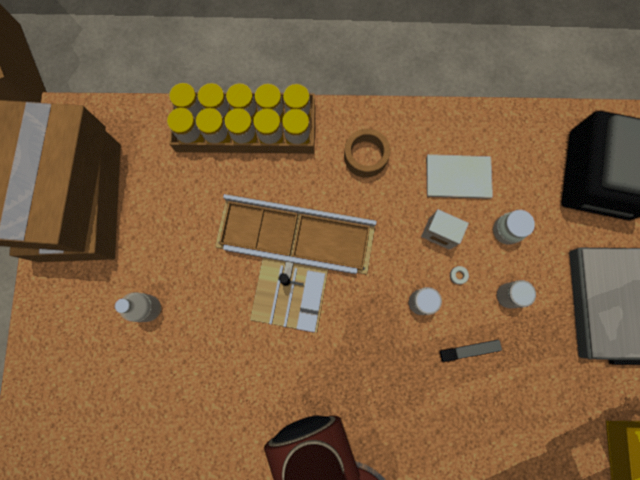

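View pics/side0.png

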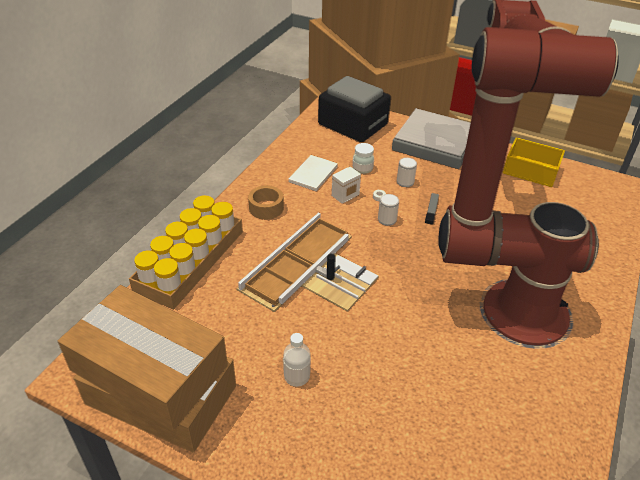

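```bash
cat >> h.py <<'E'
def go(x,y,z,toolyyaw=None):
    "mm and rad (world angle of the tool y axis); prints offset mm and twist from the measured pose"
    from scipy.spatial.transform import Rotation as Ro
    s=manip.state(); q=s["tool_rot"]; R=Ro.from_quat(np.r_[q[1:],q[0]]).as_matrix()
    d=R.T@(np.array([x,y,z])-s["tool_pos"]*1000); a=np.arctan2(R[1,1],R[0,1])
    tw=0 if toolyyaw is None else -((toolyyaw-a+np.pi/2)%np.pi-np.pi/2)
    print("t",round(s["time"],2),"tcp",(s["tool_pos"]*1000).round(1),"yaw y",round(a,3),"grip",round(s["gripper_width"],3),"F",s["contact_force"].round(1),"j6",round(s["joint_pos"][5],2))
    print("offset",d.round(1),"twist",round(tw,3))
E
python3 - <<'E'
from h import *
go(430,-290,400,-0.136)
print(np.array(manip.get_calibration("wrist")["T"]).round(3), manip.get_calibration("wrist"))
# carton / tins in the top picture
im=cv2.imread("pics/top0.png")
cv2.imwrite("pics/crop.png",cv2.resize(im[180:360,210:560],None,fx=2.28,fy=2.28,interpolation=cv2.INTER_CUBIC))
E
```

```text
t 1.2 tcp [ 282.4 -557.6  404.7] yaw y -1.102 grip 1.001 F [0.6 0.  0.1] j6 -0.12
offset [ 252.6 -172.     4.7] twist -0.966
[[ 0.451 -0.846 -0.286  0.356]
 [-0.893 -0.427 -0.145 -0.521]
 [ 0.001  0.32  -0.947  0.374]
 [ 0.     0.     0.     1.   ]] {'fx': 352.05795600982293, 'fy': 352.05795600982293, 'cx': 320.9622934895718, 'cy': 234.6712174272018, 'k1': -0.04646569547379393, 'T': array([[ 4.50839143e-01, -8.45710274e-01, -2.85513923e-01,
         3.55773481e-01],
       [-8.92604734e-01, -4.26821582e-01, -1.45189966e-01,
        -5.21229883e-01],
       [ 9.25141373e-04,  3.20308399e-01, -9.47312870e-01,
         3.73863377e-01],
       [ 0.00000000e+00,  0.00000000e+00,  0.00000000e+00,
         1.00000000e+00]])}
```

Request:
play_rows(
  increments=[
    {"offset": [40, -27, 0], "twist": -0.1, "grip": 1},
    {"offset": [70, -50, 0], "twist": -0.2, "grip": 1},
    {"offset": [102, -70, 0], "twist": -0.3, "grip": 1},
    {"offset": [134, -92, 0], "twist": -0.4, "grip": 1},
    {"offset": [166, -114, 0], "twist": -0.5, "grip": 1},
  ],
)

```text
time: 1.62
tool_pos: [0.3794, -0.3792, 0.4048]
tool_rot: [0.0, 0.884, 0.468, 0.0]
contact_force: [1.0, -0.8, -0.4]
gripper_width: 0.998
```

```bash
python3 - <<'E'
from h import *
go(430,-290,400,-0.136)
E
```

```text
t 1.62 tcp [ 379.4 -379.2  404.8] yaw y -0.598 grip 0.998 F [ 1.  -0.8 -0.4] j6 -0.33
offset [102.2  -8.4   4.8] twist -0.462
```

Request:
play_rows(
  increments=[
    {"offset": [35, -3, 0], "twist": -0.1, "grip": 1},
    {"offset": [70, -6, 0], "twist": -0.2, "grip": 1},
    {"offset": [102, -8, 0], "twist": -0.3, "grip": 1},
    {"offset": [102, -8, 0], "twist": -0.4, "grip": 1},
    {"offset": [102, -8, 0], "twist": -0.4, "grip": 1},
  ],
)

```text
time: 2.03
tool_pos: [0.4309, -0.2907, 0.4049]
tool_rot: [0.0, 0.773, 0.634, -0.0]
contact_force: [0.3, -0.5, 0.8]
gripper_width: 0.999
```

```bash
python3 - <<'E'
from h import *
im=look("wrist",["tin_a_mid","teabox_mid"])
for d in manip.boxes_of("teabox_mid","wrist")[:2]: print(d)
cv2.imwrite("pics/w1.png",im); go(448,-168,300,-0.136)
np.save("w1T.npy",manip.get_calibration("wrist")["T"])
E
```

```text
wrist tin_a_mid 0.69 [ 464. -371.   37.]
wrist teabox_mid 0.8 [ 604. -220.   40.]
{'xyz': [0.1459, -0.1196, 0.2681], 'p': 0.83}
t 2.23 tcp [ 429.8 -292.9  404.7] yaw y -0.205 grip 0.996 F [ 0.4 -0.9  1.7] j6 -0.54
offset [126.1  -7.6 104.7] twist -0.069
```

View pics/w1.png

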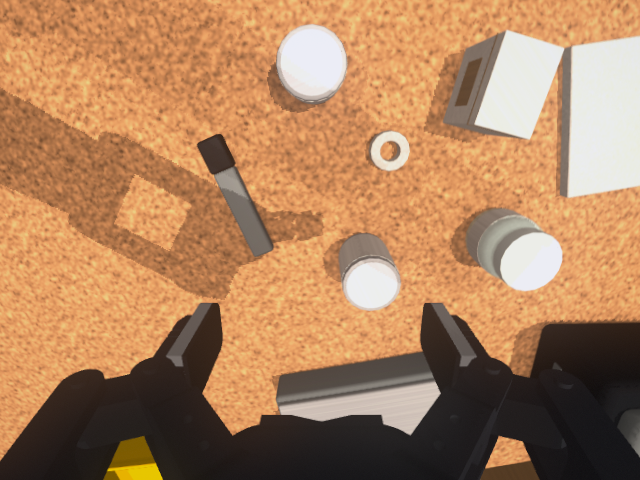

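```bash
python3 - <<'E'
from h import *
T=np.load("w1T.npy")
print("B",pix("wrist",312,61,.076,T)*1000,"A",pix("wrist",371,284,.076,T)*1000)
c=np.array([pix("wrist",u,v,.08,T)*1000 for u,v in [(507,31),(564,49),(530,138),(477,120)]])[:,:2]
print(c,c.mean(0),[np.linalg.norm(c[i]-c[i-1]) for i in range(4)])
for i in range(4):
    d=c[i]-c[i-1]; print(np.arctan2(d[1],d[0]))
# top picture check
print("topB",pix("top",428,298,.076)*1000,"topA",pix("top",521,291,.076)*1000)
go(450,-168,300,-0.136)
E
```

```text
B [ 448.12330223 -171.85171298   76.        ] A [ 461.90700128 -369.60142      76.        ]
[[ 597.16393444 -180.32698817]
 [ 641.02691594 -200.87283534]
 [ 611.58460627 -263.76527642]
 [ 568.96653808 -241.07815053]] [ 604.68549868 -221.51081261] [np.float64(66.97609191415181), np.float64(48.43648399822953), np.float64(69.44284515639141), np.float64(48.280486920446755)]
1.136241227188796
-0.43805754805698854
-2.008630600623678
2.652412230153546
topB [ 450.77922568 -169.35365541   76.        ] topA [ 467.37678034 -364.13378965   76.        ]
t 2.23 tcp [ 429.8 -292.9  404.7] yaw y -0.205 grip 0.996 F [ 0.4 -0.9  1.7] j6 -0.54
offset [126.5  -5.6 104.7] twist -0.069
```

Request:
play_rows(
  increments=[
    {"offset": [35, -2, 15], "twist": -0.03, "grip": 1},
    {"offset": [70, -4, 35], "twist": -0.06, "grip": 1},
    {"offset": [105, -6, 55], "twist": -0.07, "grip": 1},
    {"offset": [123, -7, 85], "twist": -0.07, "grip": 1},
    {"offset": [123, -7, 105], "twist": -0.07, "grip": 1},
  ],
)

```text
time: 2.65
tool_pos: [0.4474, -0.1682, 0.2974]
tool_rot: [-0.001, 0.752, 0.659, 0.0]
contact_force: [-0.6, -0.2, -1.3]
gripper_width: 0.999
```

Request:
play_rows(
  increments=[
    {"offset": [0, 0, 35], "twist": 0, "grip": 1},
    {"offset": [0, 0, 70], "twist": 0, "grip": 1},
    {"offset": [0, 0, 95], "twist": 0, "grip": 1},
    {"offset": [0, 0, 95], "twist": 0, "grip": 1},
  ],
)

```text
time: 2.98
tool_pos: [0.445, -0.1697, 0.1987]
tool_rot: [-0.006, 0.753, 0.658, -0.002]
contact_force: [-0.1, 1.9, -0.7]
gripper_width: 0.998
```

```bash
python3 - <<'E'
from h import *
im=look("wrist",["tin_a_mid"])
cv2.imwrite("pics/w2.png",im); go(448,-171,205,-0.136)
E
```

```text
t 3.08 tcp [ 447.6 -171.   204.3] yaw y -0.134 grip 0.997 F [-0.2 -0.6 -0.2] j6 -0.39
offset [ 0.   0.4 -0.7] twist 0.002
```

View pics/w2.png

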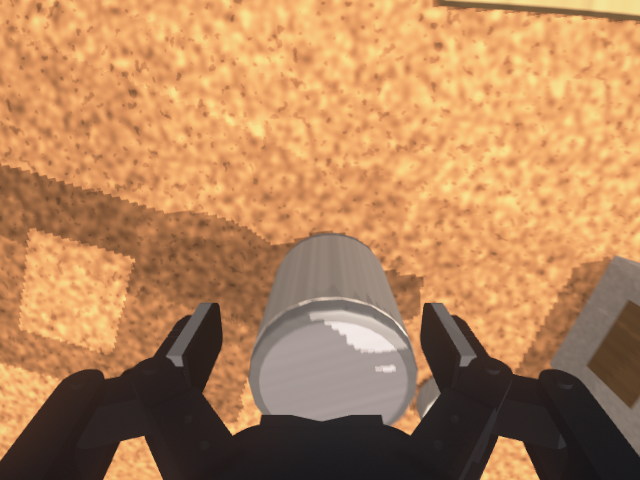

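```bash
python3 - <<'E'
from h import *
print(proj("wrist",[.448,-.171,.076]), pix("wrist",333,364,.076)*1000)
print([proj("wrist",[.448+.028*np.cos(a),-.171+.028*np.sin(a),.076]).round() for a in np.arange(4)*np.pi/2-.136])
E
```

```text
[323.24307221 370.32556499] [ 451.60081983 -168.84316099   76.        ]
[array([406., 370.]), array([324., 297.]), array([241., 370.]), array([323., 432.])]
```

Request:
play_rows(
  increments=[
    {"offset": [0, 3, 0], "twist": 0, "grip": 1},
    {"offset": [0, 3, 0], "twist": 0, "grip": 0},
    {"offset": [0, 3, 0], "twist": 0, "grip": 0},
    {"offset": [0, 3, 0], "twist": 0, "grip": 0},
    {"offset": [0, 3, 0], "twist": 0, "grip": 0},
  ],
)

```text
time: 3.5
tool_pos: [0.4518, -0.1713, 0.2069]
tool_rot: [0.002, 0.752, 0.659, 0.0]
contact_force: [-0.6, -0.1, 6.3]
gripper_width: 0.643
```

Request:
play_rows(
  increments=[
    {"offset": [0, 0, 0], "twist": 0, "grip": 0},
    {"offset": [0, 0, 0], "twist": 0, "grip": 0},
    {"offset": [0, 0, 0], "twist": 0, "grip": 0},
  ],
)

```text
time: 3.75
tool_pos: [0.4518, -0.1713, 0.2069]
tool_rot: [0.002, 0.752, 0.659, 0.0]
contact_force: [-1.4, -0.5, 6.1]
gripper_width: 0.643
```

```bash
python3 - <<'E'
from h import *
import cv2
im=cv2.imread("pics/top0.png"); g=cv2.cvtColor(im,cv2.COLOR_BGR2HSV)
m=((g[...,1]<70)&(g[...,2]>110)).astype(np.uint8)
m[:185]=0;m[340:]=0;m[:,:200]=0;m[:,390:]=0
n,l,st,ce=cv2.connectedComponentsWithStats(m)
for i in range(1,n):
    if st[i,4]>150:
        ys,xs=np.where(l==i); (c,s,a)=cv2.minAreaRect(np.c_[xs,ys].astype(np.float32))
        bp=cv2.boxPoints((c,s,a)); e=[(bp[0]+bp[1])/2,(bp[1]+bp[2])/2,(bp[2]+bp[3])/2,(bp[3]+bp[0])/2]
        P=[pix("top",*p,.033)*1000 for p in e]
        k=0 if np.linalg.norm(P[0]-P[2])>np.linalg.norm(P[1]-P[3]) else 1
        d=P[k]-P[k+2]; d=d if d[1]>0 else -d
        print(st[i],"centre",(pix("top",*c,.033)*1000).round(),"len",np.linalg.norm(d).round(),"wid",np.linalg.norm(P[1-k]-P[3-k]).round(),"yaw",np.arctan2(-d[0],d[1]).round(3))
go(0,0,0)
E
```

```text
[223 194 154  31 662] centre [649. 103.  33.] len 350.0 wid 10.0 yaw -0.165
[223 245 135  32 820] centre [520. 124.  33.] len 300.0 wid 44.0 yaw -0.166
[300 270  25  42 742] centre [467.  71.  33.] len 84.0 wid 42.0 yaw 1.409
[296 311  22  21 351] centre [400.  82.  33.] len 42.0 wid 38.0 yaw -0.182
t 3.75 tcp [ 451.8 -171.3  206.9] yaw y -0.132 grip 0.643 F [-1.4 -0.5  6.1] j6 -0.38
offset [ 110.7 -471.   205.4] twist 0
```

Request:
play_rows(
  increments=[
    {"offset": [0, 0, -20], "twist": 0, "grip": 0},
    {"offset": [0, 0, -50], "twist": 0, "grip": 0},
    {"offset": [0, 0, -85], "twist": 0, "grip": 0},
    {"offset": [0, 0, -120], "twist": 0, "grip": 0},
    {"offset": [0, 0, -120], "twist": 0, "grip": 0},
  ],
)

```text
time: 4.17
tool_pos: [0.4529, -0.1717, 0.3334]
tool_rot: [0.007, 0.752, 0.659, 0.002]
contact_force: [0.9, -1.2, -0.8]
gripper_width: 0.641
```

Request:
play_rows(
  increments=[
    {"offset": [25, 6, 0], "twist": 0, "grip": 0},
    {"offset": [60, 15, 0], "twist": 0, "grip": 0},
    {"offset": [98, 24, 0], "twist": 0, "grip": 0},
    {"offset": [136, 34, 0], "twist": 0, "grip": 0},
    {"offset": [174, 44, 0], "twist": 0, "grip": 0},
  ],
)

```text
time: 4.58
tool_pos: [0.5174, -0.0023, 0.3244]
tool_rot: [0.0, 0.752, 0.659, 0.0]
contact_force: [1.4, -0.4, -1.8]
gripper_width: 0.644
```

Request:
play_rows(
  increments=[
    {"offset": [38, 10, 0], "twist": 0.01, "grip": 0},
    {"offset": [76, 20, 0], "twist": 0.02, "grip": 0},
    {"offset": [114, 29, 0], "twist": 0.03, "grip": 0},
    {"offset": [152, 38, 0], "twist": 0.03, "grip": 0},
    {"offset": [190, 48, 0], "twist": 0.03, "grip": 0},
  ],
)

```text
time: 5.0
tool_pos: [0.59, 0.1801, 0.324]
tool_rot: [-0.0, 0.762, 0.648, -0.0]
contact_force: [1.4, -0.6, -1.6]
gripper_width: 0.639
```

Request:
play_rows(
  increments=[
    {"offset": [35, 8, 0], "twist": 0, "grip": 0},
    {"offset": [58, 14, 0], "twist": 0, "grip": 0},
    {"offset": [58, 14, 0], "twist": 0, "grip": 0},
    {"offset": [58, 14, 0], "twist": 0, "grip": 0},
  ],
)

```text
time: 5.33
tool_pos: [0.613, 0.2341, 0.3237]
tool_rot: [-0.0, 0.761, 0.648, -0.001]
contact_force: [-0.5, 0.3, -2.7]
gripper_width: 0.64
```

```bash
python3 - <<'E'
from h import *
go(613,233,240,-0.165)
im=look("wrist",["tintray_in","tin_a_mid","clamp_pointer","mark"])
cv2.imwrite("pics/w3.png",im); 
E
```

```text
t 5.33 tcp [613.  234.1 323.7] yaw y -0.16 grip 0.64 F [-0.5  0.3 -2.7] j6 0.41
offset [-1.   0.2 83.7] twist 0.005
```

View pics/w3.png

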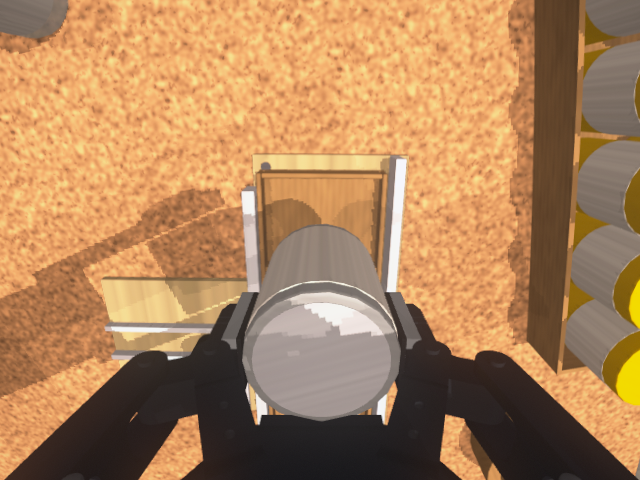

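```bash
python3 - <<'E'
from h import *
a=pix("wrist",259,171,.028)*1000; b=pix("wrist",386,171,.028)*1000
print(a,b,(a+b)/2,np.linalg.norm(a-b), "expect 619.8 273.8")
print("tin top", pix("wrist",321,345,.3237-.2069+.076)*1000)
E
```

```text
[573.73508062 280.87185052  28.        ] [668.07818349 265.20741276  28.        ] [620.90663206 273.03963164  28.        ] 95.63469908096943 expect 619.8 273.8
tin top [614.06905515 239.35055708 192.8       ]
```

Request:
play_rows(
  increments=[
    {"offset": [-4, 1, 30], "twist": 0.005, "grip": 0},
    {"offset": [-4, 1, 60], "twist": 0.005, "grip": 0},
    {"offset": [-4, 1, 85], "twist": 0.005, "grip": 0},
    {"offset": [-4, 1, 98], "twist": 0.005, "grip": 0},
    {"offset": [-4, 1, 102], "twist": 0.005, "grip": 0},
  ],
)

```text
time: 6.0
tool_pos: [0.6122, 0.2277, 0.2192]
tool_rot: [-0.001, 0.764, 0.645, -0.003]
contact_force: [-0.4, -0.9, -2.5]
gripper_width: 0.639
```

Request:
play_rows(
  increments=[
    {"offset": [0, 0, 1], "twist": 0, "grip": 0},
    {"offset": [0, 0, 2], "twist": 0, "grip": 0},
    {"offset": [0, 0, 2], "twist": 0, "grip": 0},
  ],
)

```text
time: 6.25
tool_pos: [0.6145, 0.229, 0.2229]
tool_rot: [0.001, 0.764, 0.646, 0.002]
contact_force: [0.1, -0.9, -2.9]
gripper_width: 0.642
```

Request:
play_rows(
  increments=[
    {"offset": [0, 0, 2], "twist": 0, "grip": 0},
    {"offset": [0, 0, 4], "twist": 0, "grip": 0},
    {"offset": [0, 0, 4], "twist": 0, "grip": 0},
    {"offset": [0, 0, 4], "twist": 0, "grip": 0},
  ],
)

```text
time: 6.58
tool_pos: [0.6144, 0.2292, 0.2189]
tool_rot: [0.001, 0.764, 0.646, 0.001]
contact_force: [-0.8, -0.4, 4.2]
gripper_width: 0.638
```

Request:
play_rows(
  increments=[
    {"offset": [0, 0, 0], "twist": 0, "grip": 0.75},
    {"offset": [0, 0, 0], "twist": 0, "grip": 1},
    {"offset": [0, 0, 0], "twist": 0, "grip": 1},
    {"offset": [0, 0, 0], "twist": 0, "grip": 1},
    {"offset": [0, 0, 0], "twist": 0, "grip": 1},
  ],
)

```text
time: 7.0
tool_pos: [0.6134, 0.2288, 0.2163]
tool_rot: [-0.0, 0.764, 0.646, -0.0]
contact_force: [0.7, 0.0, -0.1]
gripper_width: 0.998
```

Request:
play_rows(
  increments=[
    {"offset": [0, 0, -20], "twist": 0, "grip": 1},
    {"offset": [0, 0, -50], "twist": 0, "grip": 1},
    {"offset": [0, 0, -85], "twist": 0, "grip": 1},
    {"offset": [0, 0, -115], "twist": 0, "grip": 1},
    {"offset": [0, 0, -145], "twist": 0, "grip": 1},
  ],
)

```text
time: 7.42
tool_pos: [0.6134, 0.2288, 0.3632]
tool_rot: [0.0, 0.764, 0.646, 0.0]
contact_force: [0.8, 0.9, -0.1]
gripper_width: 0.999
```

```bash
python3 - <<'E'
from h import *
go(463,-368,360,-0.136)
look("wrist",["tin_a_mid"])
E
```

```text
t 7.42 tcp [613.4 228.8 363.2] yaw y -0.167 grip 0.999 F [ 0.8  0.9 -0.1] j6 0.41
offset [-613.5  -49.1    3.1] twist -0.031
```

Request:
play_rows(
  increments=[
    {"offset": [-41, -3, 0], "twist": -0.01, "grip": 1},
    {"offset": [-82, -6, 0], "twist": -0.02, "grip": 1},
    {"offset": [-123, -9, 0], "twist": -0.03, "grip": 1},
    {"offset": [-164, -13, 0], "twist": -0.03, "grip": 1},
    {"offset": [-205, -16, 0], "twist": -0.03, "grip": 1},
  ],
)

```text
time: 7.93
tool_pos: [0.5626, 0.0279, 0.3605]
tool_rot: [-0.0, 0.754, 0.657, -0.001]
contact_force: [1.7, -0.6, 0.8]
gripper_width: 1.004
```

Request:
play_rows(
  increments=[
    {"offset": [-41, -4, 0], "twist": 0, "grip": 1},
    {"offset": [-82, -7, 0], "twist": 0, "grip": 1},
    {"offset": [-123, -10, 0], "twist": 0, "grip": 1},
    {"offset": [-164, -14, 0], "twist": 0, "grip": 1},
    {"offset": [-205, -17, 0], "twist": 0, "grip": 1},
  ],
)

```text
time: 8.35
tool_pos: [0.5177, -0.173, 0.3607]
tool_rot: [-0.001, 0.754, 0.657, -0.0]
contact_force: [1.8, -1.1, -0.5]
gripper_width: 1.002
```

Request:
play_rows(
  increments=[
    {"offset": [-41, -4, 0], "twist": 0, "grip": 1},
    {"offset": [-82, -7, 0], "twist": 0, "grip": 1},
    {"offset": [-123, -10, 10], "twist": 0, "grip": 1},
    {"offset": [-160, -13, 30], "twist": 0, "grip": 1},
    {"offset": [-195, -15, 50], "twist": 0, "grip": 1},
  ],
)

```text
time: 8.77
tool_pos: [0.4765, -0.3646, 0.3115]
tool_rot: [0.001, 0.754, 0.657, 0.0]
contact_force: [0.8, 0.1, -1.3]
gripper_width: 1.001
```

```bash
python3 - <<'E'
from h import *
go(463,-368,205,-0.136)
look("wrist",["tin_a_mid"])
look("top",["tin_a_mid","tintray_in"])
E
```

```text
t 8.77 tcp [ 476.5 -364.6  311.5] yaw y -0.138 grip 1.001 F [ 0.8  0.1 -1.3] j6 -0.64
offset [ -5.1 -13.1 106.5] twist -0.002
top tin_a_mid 0.81 [ 462. -367.   36.]
top tintray_in 0.97 [603. 197.  16.]
```

Request:
play_rows(
  increments=[
    {"offset": [-5, -13, 20], "twist": 0, "grip": 1},
    {"offset": [-5, -13, 50], "twist": 0, "grip": 1},
    {"offset": [-5, -13, 80], "twist": 0, "grip": 1},
    {"offset": [-5, -13, 106], "twist": 0, "grip": 1},
    {"offset": [-5, -13, 106], "twist": 0, "grip": 1},
  ],
)

```text
time: 9.43
tool_pos: [0.4626, -0.3624, 0.2006]
tool_rot: [-0.005, 0.753, 0.658, -0.0]
contact_force: [-0.4, 1.2, -0.8]
gripper_width: 0.999
```

```bash
python3 - <<'E'
from h import *
im=look("wrist",["tin_a_mid"])
T=np.array(manip.get_calibration("wrist")["T"]); go(463,-368,205,-0.136)
g=cv2.cvtColor(im,cv2.COLOR_BGR2HSV)
m=(g[...,1]<60)&(g[...,2]>110)
for r in (320,340,360,380):
    xs=np.where(m[r,225:430])[0]+225
    print(r,xs.min() if len(xs) else None,xs.max() if len(xs) else None)
cs=np.where(m[230:420,320])[0]+230; print(cs.min(),cs.max())
cv2.imwrite("pics/w4.png",im)
im=manip.grab_frame("top"); cv2.imwrite("pics/t4.png",im)
cv2.imwrite("pics/m4.png",np.hstack([cv2.imread("pics/w4.png")[200:480,150:500],cv2.resize(im[180:320,200:400],(400,280))]))
E
```

```text
t 9.53 tcp [ 464.4 -364.5  206. ] yaw y -0.135 grip 1.003 F [-0.1 -0.1 -0.1] j6 -0.66
offset [-3.6 -0.9  1. ] twist 0.001
320 266 394
340 260 401
360 254 408
380 251 411
244 419
```

View pics/m4.png

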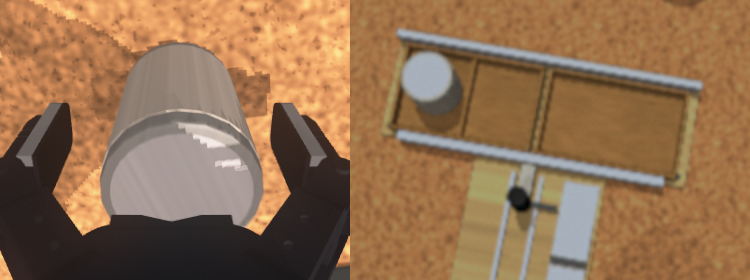

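Request:
play_rows(
  increments=[
    {"offset": [-4, 3, 1], "twist": 0, "grip": 1},
    {"offset": [-4, 3, 1], "twist": 0, "grip": 1},
    {"offset": [-4, 3, 1], "twist": 0, "grip": 0},
    {"offset": [-4, 3, 1], "twist": 0, "grip": 0},
    {"offset": [-4, 3, 1], "twist": 0, "grip": 0},
  ],
)

```text
time: 10.0
tool_pos: [0.4665, -0.3705, 0.206]
tool_rot: [0.001, 0.754, 0.657, -0.0]
contact_force: [0.1, 0.2, -0.2]
gripper_width: 0.645
```

Request:
play_rows(
  increments=[
    {"offset": [0, 0, 0], "twist": 0, "grip": 0},
    {"offset": [0, 0, 0], "twist": 0, "grip": 0},
    {"offset": [0, 0, 0], "twist": 0, "grip": 0},
    {"offset": [0, 0, 0], "twist": 0, "grip": 0},
  ],
)

```text
time: 10.33
tool_pos: [0.4666, -0.3705, 0.2059]
tool_rot: [0.001, 0.754, 0.657, -0.0]
contact_force: [0.3, 0.1, 5.4]
gripper_width: 0.641
```

Request:
play_rows(
  increments=[
    {"offset": [0, 0, -20], "twist": 0, "grip": 0},
    {"offset": [0, 0, -50], "twist": 0, "grip": 0},
    {"offset": [0, 0, -85], "twist": 0, "grip": 0},
    {"offset": [0, 0, -120], "twist": 0, "grip": 0},
    {"offset": [0, 0, -140], "twist": 0, "grip": 0},
  ],
)

```text
time: 10.75
tool_pos: [0.4665, -0.3703, 0.3482]
tool_rot: [0.002, 0.754, 0.657, 0.0]
contact_force: [0.7, -0.9, -1.3]
gripper_width: 0.645
```

```bash
python3 - <<'E'
from h import *
go(601,156,345,-0.165)
E
```

```text
t 10.75 tcp [ 466.5 -370.3  348.2] yaw y -0.137 grip 0.645 F [ 0.7 -0.9 -1.3] j6 -0.66
offset [539.7  61.4   2.2] twist 0.028
```

Request:
play_rows(
  increments=[
    {"offset": [25, 3, 0], "twist": 0, "grip": 0},
    {"offset": [62, 7, 0], "twist": 0, "grip": 0},
    {"offset": [101, 11, 0], "twist": 0, "grip": 0},
    {"offset": [140, 16, 0], "twist": 0, "grip": 0},
    {"offset": [180, 20, 0], "twist": 0, "grip": 0},
  ],
)

```text
time: 11.17
tool_pos: [0.5103, -0.1928, 0.3435]
tool_rot: [-0.001, 0.754, 0.657, -0.0]
contact_force: [-0.6, -0.3, -1.4]
gripper_width: 0.644
```

Request:
play_rows(
  increments=[
    {"offset": [40, 5, 0], "twist": 0.005, "grip": 0},
    {"offset": [80, 9, 0], "twist": 0.01, "grip": 0},
    {"offset": [120, 14, 0], "twist": 0.02, "grip": 0},
    {"offset": [160, 18, 0], "twist": 0.028, "grip": 0},
    {"offset": [200, 23, 0], "twist": 0.028, "grip": 0},
  ],
)

```text
time: 11.58
tool_pos: [0.5602, 0.0026, 0.3435]
tool_rot: [-0.001, 0.763, 0.646, -0.001]
contact_force: [0.7, -0.9, -2.8]
gripper_width: 0.644
```

Request:
play_rows(
  increments=[
    {"offset": [40, 4, 0], "twist": 0, "grip": 0},
    {"offset": [80, 8, 0], "twist": 0, "grip": 0},
    {"offset": [120, 12, 0], "twist": 0, "grip": 0},
    {"offset": [160, 14, 0], "twist": 0, "grip": 0},
    {"offset": [160, 14, 0], "twist": 0, "grip": 0},
  ],
)

```text
time: 12.0
tool_pos: [0.6007, 0.1617, 0.3434]
tool_rot: [-0.002, 0.761, 0.649, 0.001]
contact_force: [-0.9, -1.5, -1.5]
gripper_width: 0.641
```

```bash
python3 - <<'E'
from h import *
im=look("wrist",["tin_a_mid"])
g=cv2.cvtColor(im,cv2.COLOR_BGR2HSV)
go(600.5,156.5,218,-0.165); z=manip.state()["tool_pos"][2]-.2059+.076
p=manip.state()["tool_pos"]
for o in (0,.028): print(proj("wrist",[p[0]+.165*o,p[1]+.986*o,z]))
cv2.imwrite("pics/w5.png",im)
E
```

```text
t 12.1 tcp [600.4 157.5 343.1] yaw y -0.162 grip 0.644 F [-0.6  0.1 -2. ] j6 0.3
offset [ -0.8   0.6 125.1] twist 0.003
[322.12568768 366.62371651]
[322.45970692 294.1491732 ]
```

View pics/w5.png

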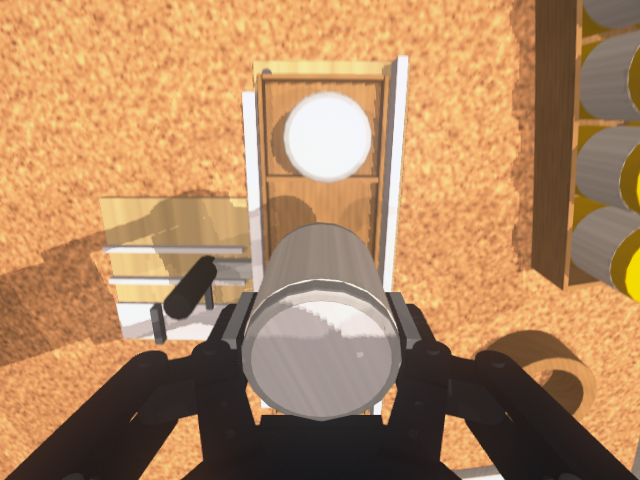

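```bash
python3 - <<'E'
from h import *
print("B",pix("wrist",328,136,.088)*1000,"divider",pix("wrist",321,177,.028)*1000,"far",pix("wrist",321,76,.028)*1000)
print("mark top",pix("wrist",156,306,.022)*1000, pix("wrist",161,341,.022)*1000)
print("ptr", pix("wrist",209,307,.022)*1000)
E
```

```text
B [615.362954   225.42390471  88.        ] divider [605.27065375 191.22078888  28.        ] far [617.56792597 265.92473809  28.        ]
mark top [430.82802093  95.40097374  22.        ] [423.06309191  56.76592297  22.        ]
ptr [480.91394708  86.56043048  22.        ]
```

Request:
play_rows(
  increments=[
    {"offset": [-4, 1, 30], "twist": 0, "grip": 0},
    {"offset": [-4, 1, 65], "twist": 0, "grip": 0},
    {"offset": [-4, 1, 95], "twist": 0, "grip": 0},
    {"offset": [-4, 1, 115], "twist": 0, "grip": 0},
    {"offset": [-4, 1, 121], "twist": 0, "grip": 0},
  ],
)

```text
time: 12.52
tool_pos: [0.5986, 0.15, 0.218]
tool_rot: [-0.003, 0.764, 0.646, -0.004]
contact_force: [-7.2, -1.6, 18.3]
gripper_width: 0.646
```

Request:
play_rows(
  increments=[
    {"offset": [0, 0, 2], "twist": 0, "grip": 0},
    {"offset": [0, 0, 4], "twist": 0, "grip": 0},
    {"offset": [0, 0, 4], "twist": 0, "grip": 0},
    {"offset": [0, 0, 4], "twist": 0, "grip": 0},
  ],
)

```text
time: 12.85
tool_pos: [0.602, 0.1517, 0.2216]
tool_rot: [0.001, 0.763, 0.646, 0.001]
contact_force: [1.0, -0.0, -1.0]
gripper_width: 0.643
```

Request:
play_rows(
  increments=[
    {"offset": [0, 0, 2], "twist": 0, "grip": 0},
    {"offset": [0, 0, 4], "twist": 0, "grip": 0},
    {"offset": [0, 0, 4], "twist": 0, "grip": 0},
  ],
)

```text
time: 13.1
tool_pos: [0.602, 0.1521, 0.2179]
tool_rot: [0.001, 0.763, 0.647, 0.001]
contact_force: [-1.2, 0.5, 5.3]
gripper_width: 0.644
```

Request:
play_rows(
  increments=[
    {"offset": [0, 0, 0], "twist": 0, "grip": 0.75},
    {"offset": [0, 0, 0], "twist": 0, "grip": 1},
    {"offset": [0, 0, 0], "twist": 0, "grip": 1},
    {"offset": [0, 0, 0], "twist": 0, "grip": 1},
    {"offset": [0, 0, 0], "twist": 0, "grip": 1},
  ],
)

```text
time: 13.52
tool_pos: [0.6011, 0.152, 0.2156]
tool_rot: [-0.0, 0.763, 0.646, -0.0]
contact_force: [-0.0, -0.4, 0.3]
gripper_width: 1.001
```

Request:
play_rows(
  increments=[
    {"offset": [0, 0, -20], "twist": 0, "grip": 1},
    {"offset": [0, 0, -50], "twist": 0, "grip": 1},
    {"offset": [0, 0, -85], "twist": 0, "grip": 1},
    {"offset": [0, 0, -115], "twist": 0, "grip": 1},
    {"offset": [0, 0, -135], "twist": 0, "grip": 1},
  ],
)

```text
time: 13.93
tool_pos: [0.6016, 0.152, 0.3546]
tool_rot: [0.001, 0.763, 0.646, 0.002]
contact_force: [-0.3, 0.3, 0.6]
gripper_width: 1.003
```

```bash
python3 - <<'E'
from h import *
go(605,-220,350,-0.46)
E
```

```text
t 13.93 tcp [601.6 152.  354.6] yaw y -0.165 grip 1.003 F [-0.3  0.3  0.6] j6 0.29
offset [-366.4   64.4    4.4] twist 0.295
```

Request:
play_rows(
  increments=[
    {"offset": [-40, 7, 0], "twist": 0, "grip": 1},
    {"offset": [-80, 14, 0], "twist": 0, "grip": 1},
    {"offset": [-120, 21, 0], "twist": 0, "grip": 1},
    {"offset": [-160, 28, 0], "twist": 0, "grip": 1},
    {"offset": [-200, 35, 0], "twist": 0, "grip": 1},
  ],
)

```text
time: 14.35
tool_pos: [0.6024, -0.0527, 0.3508]
tool_rot: [0.0, 0.763, 0.647, 0.0]
contact_force: [0.3, 0.2, -0.5]
gripper_width: 1.003
```

Request:
play_rows(
  increments=[
    {"offset": [-40, 7, 0], "twist": 0.1, "grip": 1},
    {"offset": [-80, 14, 0], "twist": 0.2, "grip": 1},
    {"offset": [-120, 21, 15], "twist": 0.295, "grip": 1},
    {"offset": [-150, 27, 35], "twist": 0.295, "grip": 1},
    {"offset": [-166, 29, 55], "twist": 0.295, "grip": 1},
  ],
)

```text
time: 14.77
tool_pos: [0.6041, -0.2235, 0.2961]
tool_rot: [0.002, 0.851, 0.526, 0.0]
contact_force: [0.4, -0.0, -0.5]
gripper_width: 1.0
```

```bash
python3 - <<'E'
from h import *
im=look("wrist",["teabox_mid"]); T=np.array(manip.get_calibration("wrist")["T"])
go(605,-220,207,-0.46); np.save("w6T.npy",T)
cv2.imwrite("pics/w6.png",im)
E
```

```text
t 14.87 tcp [ 602.4 -221.9  291. ] yaw y -0.464 grip 1.0 F [-0.3 -0.1 -0.2] j6 -0.0
offset [ 2.9  2.1 84. ] twist -0.004
```

View pics/w6.png

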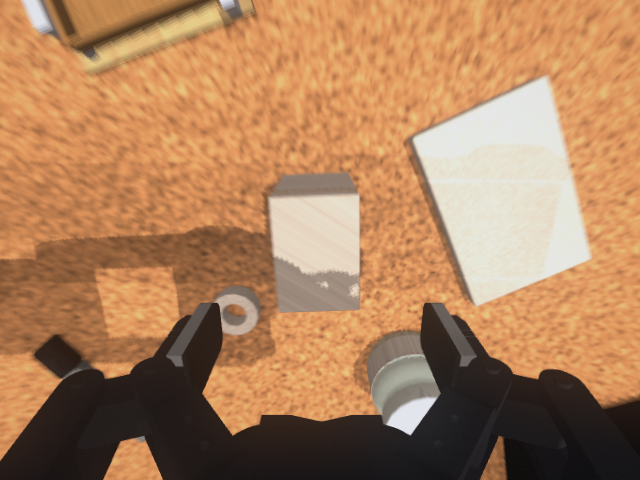

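```bash
python3 - <<'E'
from h import *
T=np.load("w6T.npy")
c=np.array([pix("wrist",u,v,.08,T)*1000 for u,v in [(269,194),(358,193),(359,308),(278,312)]])[:,:2]
print(c,c.mean(0),[np.linalg.norm(c[i]-c[i-1]).round(1) for i in range(4)])
for i in range(4):
    d=c[i]-c[i-1]; print(np.arctan2(d[1],d[0]).round(3),end=" ")
m=c.mean(0); go(m[0],m[1],207,-0.46)
E
```

```text
[[ 596.23867373 -170.92049438]
 [ 637.90547619 -191.175934  ]
 [ 610.02815018 -253.21948734]
 [ 566.43377334 -234.55254194]] [ 602.65151836 -212.46711441] [np.float64(70.3), np.float64(46.3), np.float64(68.0), np.float64(47.4)]
1.133 -0.452 -1.993 2.737 t 14.87 tcp [ 602.4 -221.9  291. ] yaw y -0.464 grip 1.0 F [-0.3 -0.1 -0.2] j6 -0.0
offset [ 8.6 -3.4 84. ] twist -0.004
```

Request:
play_rows(
  increments=[
    {"offset": [5, -1, 20], "twist": 0, "grip": 1},
    {"offset": [5, -1, 50], "twist": 0, "grip": 1},
    {"offset": [5, -1, 75], "twist": 0, "grip": 1},
    {"offset": [5, -1, 83], "twist": 0, "grip": 1},
    {"offset": [5, -1, 83], "twist": 0, "grip": 1},
  ],
)

```text
time: 15.28
tool_pos: [0.6046, -0.2133, 0.2102]
tool_rot: [-0.002, 0.849, 0.528, -0.001]
contact_force: [-0.6, -0.3, -1.1]
gripper_width: 0.999
```

Request:
play_rows(
  increments=[
    {"offset": [0, 0, 0], "twist": 0, "grip": 0},
    {"offset": [0, 0, 0], "twist": 0, "grip": 0},
    {"offset": [0, 0, 0], "twist": 0, "grip": 0},
    {"offset": [0, 0, 0], "twist": 0, "grip": 0},
    {"offset": [0, 0, 0], "twist": 0, "grip": 0},
  ],
)

```text
time: 15.7
tool_pos: [0.6066, -0.2151, 0.2156]
tool_rot: [0.002, 0.85, 0.527, 0.001]
contact_force: [0.7, 0.5, 5.7]
gripper_width: 0.58
```

Request:
play_rows(
  increments=[
    {"offset": [0, 0, 0], "twist": 0, "grip": 0},
    {"offset": [0, 0, 0], "twist": 0, "grip": 0},
  ],
)

```text
time: 15.87
tool_pos: [0.6066, -0.2151, 0.2156]
tool_rot: [0.002, 0.85, 0.527, 0.001]
contact_force: [-0.2, -0.2, 6.8]
gripper_width: 0.583
```

Request:
play_rows(
  increments=[
    {"offset": [0, 0, -20], "twist": 0, "grip": 0},
    {"offset": [0, 0, -50], "twist": 0, "grip": 0},
    {"offset": [0, 0, -85], "twist": 0, "grip": 0},
    {"offset": [0, 0, -105], "twist": 0, "grip": 0},
    {"offset": [0, 0, -105], "twist": 0, "grip": 0},
  ],
)

```text
time: 16.28
tool_pos: [0.607, -0.2154, 0.3249]
tool_rot: [0.005, 0.85, 0.527, 0.003]
contact_force: [0.7, -0.2, -0.2]
gripper_width: 0.577
```

```bash
python3 - <<'E'
from h import *
go(580.4,30.6,310,-0.165)
E
```

```text
t 16.28 tcp [ 607.  -215.4  324.9] yaw y -0.46 grip 0.577 F [ 0.7 -0.2 -0.2] j6 0.0
offset [ 208.7 -133.2   13.4] twist -0.295
```

Request:
play_rows(
  increments=[
    {"offset": [25, -16, 0], "twist": -0.06, "grip": 0},
    {"offset": [57, -37, 0], "twist": -0.12, "grip": 0},
    {"offset": [90, -57, 0], "twist": -0.2, "grip": 0},
    {"offset": [122, -78, 0], "twist": -0.295, "grip": 0},
    {"offset": [155, -99, 0], "twist": -0.295, "grip": 0},
  ],
)

```text
time: 16.7
tool_pos: [0.5845, -0.0304, 0.3159]
tool_rot: [-0.001, 0.762, 0.647, -0.001]
contact_force: [0.8, 0.2, -0.8]
gripper_width: 0.577
```

```bash
python3 - <<'E'
from h import *
go(580.4,30.6,310,-0.165)
E
```

```text
t 16.7 tcp [584.5 -30.4 315.9] yaw y -0.163 grip 0.577 F [ 0.8  0.2 -0.8] j6 -0.02
offset [ 59.5 -13.9   5.9] twist 0.002
```

Request:
play_rows(
  increments=[
    {"offset": [35, -8, 0], "twist": 0, "grip": 0},
    {"offset": [60, -14, 10], "twist": 0, "grip": 0},
    {"offset": [60, -14, 35], "twist": 0, "grip": 0},
    {"offset": [60, -14, 60], "twist": 0, "grip": 0},
    {"offset": [60, -14, 78], "twist": 0, "grip": 0},
  ],
)

```text
time: 17.12
tool_pos: [0.5801, 0.0306, 0.2361]
tool_rot: [-0.001, 0.762, 0.647, -0.001]
contact_force: [0.6, -0.4, -1.0]
gripper_width: 0.574
```

Request:
play_rows(
  increments=[
    {"offset": [0, 0, 4], "twist": 0, "grip": 0},
    {"offset": [0, 0, 5], "twist": 0, "grip": 0},
    {"offset": [0, 0, 5], "twist": 0, "grip": 0},
    {"offset": [0, 0, 5], "twist": 0, "grip": 0},
  ],
)

```text
time: 17.45
tool_pos: [0.5823, 0.0294, 0.236]
tool_rot: [0.001, 0.763, 0.646, 0.001]
contact_force: [-0.1, 0.2, -1.9]
gripper_width: 0.58
```

Still hanging about 8 mm up; lower it.

Request:
play_rows(
  increments=[
    {"offset": [0, 0, 3], "twist": 0, "grip": 0},
    {"offset": [0, 0, 6], "twist": 0, "grip": 0},
    {"offset": [0, 0, 8], "twist": 0, "grip": 0},
    {"offset": [0, 0, 8], "twist": 0, "grip": 0},
    {"offset": [0, 0, 8], "twist": 0, "grip": 0},
  ],
)

```text
time: 17.87
tool_pos: [0.5821, 0.0296, 0.2276]
tool_rot: [0.001, 0.763, 0.646, 0.001]
contact_force: [0.1, 0.4, 2.4]
gripper_width: 0.583
```

Request:
play_rows(
  increments=[
    {"offset": [0, 0, 0], "twist": 0, "grip": 0.7},
    {"offset": [0, 0, 0], "twist": 0, "grip": 1},
    {"offset": [0, 0, 0], "twist": 0, "grip": 1},
    {"offset": [0, 0, 0], "twist": 0, "grip": 1},
    {"offset": [0, 0, 0], "twist": 0, "grip": 1},
  ],
)

```text
time: 18.28
tool_pos: [0.5815, 0.0296, 0.2265]
tool_rot: [-0.0, 0.763, 0.646, -0.0]
contact_force: [-0.1, -0.2, -0.4]
gripper_width: 0.997
```

Request:
play_rows(
  increments=[
    {"offset": [0, 0, -20], "twist": 0, "grip": 1},
    {"offset": [0, 0, -50], "twist": 0, "grip": 1},
    {"offset": [0, 0, -85], "twist": 0, "grip": 1},
    {"offset": [0, 0, -115], "twist": 0, "grip": 1},
    {"offset": [0, 0, -135], "twist": 0, "grip": 1},
  ],
)

```text
time: 18.7
tool_pos: [0.5821, 0.0296, 0.3656]
tool_rot: [0.002, 0.763, 0.646, 0.002]
contact_force: [0.6, 0.4, 1.1]
gripper_width: 1.001
```

```bash
python3 - <<'E'
from h import *
go(478,30,365,-0.165)
E
```

```text
t 18.7 tcp [582.1  29.6 365.6] yaw y -0.165 grip 1.001 F [0.6 0.4 1.1] j6 0.09
offset [-1.670e+01 -1.027e+02  1.000e-01] twist 0.0
```

Request:
play_rows(
  increments=[
    {"offset": [0, -35, 0], "twist": 0, "grip": 1},
    {"offset": [5, -70, 0], "twist": 0, "grip": 1},
    {"offset": [5, -103, 0], "twist": 0, "grip": 1},
    {"offset": [5, -103, 0], "twist": 0, "grip": 1},
    {"offset": [5, -103, 0], "twist": 0, "grip": 1},
  ],
)

```text
time: 19.12
tool_pos: [0.4795, 0.0518, 0.3613]
tool_rot: [0.0, 0.763, 0.647, 0.0]
contact_force: [0.7, 0.3, -0.3]
gripper_width: 0.994
```

Request:
play_rows(
  increments=[
    {"offset": [0, 0, 0], "twist": 0, "grip": 1},
    {"offset": [0, 0, 0], "twist": 0, "grip": 1},
  ],
)

```text
time: 19.28
tool_pos: [0.4817, 0.0513, 0.3623]
tool_rot: [0.0, 0.763, 0.646, 0.0]
contact_force: [-0.2, -0.8, 0.1]
gripper_width: 1.0
```

```bash
python3 - <<'E'
from h import *
T=np.array(manip.get_calibration("wrist")["T"]); np.save("w7T.npy",T)
im=look("wrist",["clamp_pointer","mark","clamp_handle","tin_a_mid","teabox_mid"])
go(489,131,220,-0.165); 
cv2.imwrite("pics/w7.png",im)
look("top",["tin_a_mid","teabox_mid"])
E
```

```text
wrist clamp_pointer 0.76 [481.  94.  20.]
wrist mark 0.61 [424.  80.  24.]
wrist clamp_handle 0.58 [488. 134.  61.]
wrist tin_a_mid 0.74 [603. 198.  14.]
wrist tin_a_mid 0.42 [425.  79.  23.]
t 19.58 tcp [481.3  51.3 361.6] yaw y -0.165 grip 0.999 F [ 0.4 -1.   0.3] j6 0.12
offset [ 79.9  -5.5 141.6] twist -0.0
top tin_a_mid 0.94 [600. 157.  47.]
```

View pics/w7.png

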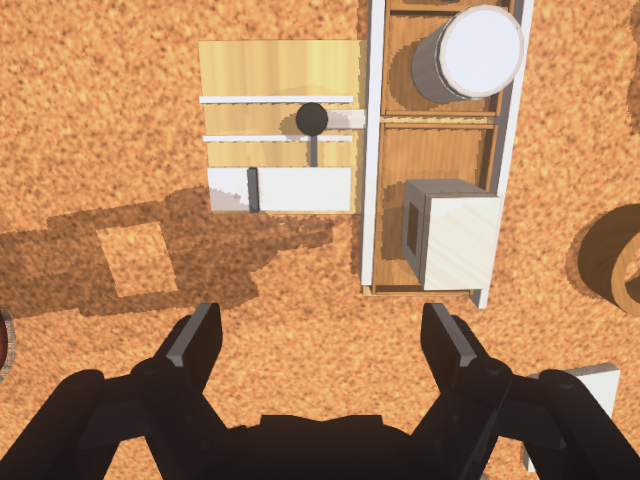

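```bash
python3 - <<'E'
from h import *
T=np.load("w7T.npy"); ex=np.array([np.cos(.165),-np.sin(.165)])
p=pix("wrist",314,165,.022,T)*1000; m=pix("wrist",253.3,189,.022,T)*1000; h=pix("wrist",312,119,.09,T)*1000
print("ptr",p,"mark",m,"handle",h,"pull",(p-m)[:2]@ex)
im=cv2.imread("pics/w7.png").astype(int).sum(2)
print("ptr row158",im[158,304:326]); print("mark r175",im[175,242:266]); print("mark r200",im[200,242:266])
go(h[0],h[1],220,-0.165)
E
```

```text
ptr [482.95672985  92.37188897  22.        ] mark [426.0000003   80.54239798  22.        ] handle [489.46560952 130.73019394  90.        ] pull 54.24014201586448
ptr row158 [542 541 474 385 390 395 366 327 323 319 320 328 334 472 549 545 543 538
 536 554 578 585]
mark r175 [710 711 710 710 670 406 325 330 329 327 329 340 332 294 217 310 542 675
 676 676 692 713 713 713]
mark r200 [713 713 713 713 713 707 623 346 334 333 321 321 317 316 304 257 217 483
 660 661 682 703 704 704]
t 19.73 tcp [481.   51.4 361.6] yaw y -0.165 grip 0.999 F [-0.5 -0.5  0.4] j6 0.12
offset [ 79.6  -4.7 141.6] twist -0.0
```

Request:
play_rows(
  increments=[
    {"offset": [35, -2, 0], "twist": 0, "grip": 1},
    {"offset": [70, -4, 10], "twist": 0, "grip": 1},
    {"offset": [80, -5, 35], "twist": 0, "grip": 1},
    {"offset": [80, -5, 60], "twist": 0, "grip": 1},
    {"offset": [80, -5, 90], "twist": 0, "grip": 1},
  ],
)

```text
time: 20.15
tool_pos: [0.4896, 0.1323, 0.2722]
tool_rot: [0.001, 0.762, 0.647, 0.001]
contact_force: [-0.3, -0.1, -0.2]
gripper_width: 1.001
```

Request:
play_rows(
  increments=[
    {"offset": [0, 0, 20], "twist": 0, "grip": 1},
    {"offset": [0, 0, 40], "twist": 0, "grip": 1},
    {"offset": [0, 0, 52], "twist": 0, "grip": 1},
    {"offset": [0, 0, 52], "twist": 0, "grip": 1},
  ],
)

```text
time: 20.48
tool_pos: [0.4877, 0.131, 0.2166]
tool_rot: [-0.002, 0.763, 0.646, -0.003]
contact_force: [-0.1, 0.1, 0.1]
gripper_width: 0.999
```

```bash
python3 - <<'E'
from h import *
go(489.5,130.7,220,-0.165)
E
```

```text
t 20.48 tcp [487.7 131.  216.6] yaw y -0.165 grip 0.999 F [-0.1  0.1  0.1] j6 0.28
offset [-0.   1.8 -3.4] twist -0.0
```

Request:
play_rows(
  increments=[
    {"offset": [0, 0, 0], "twist": 0, "grip": 0},
    {"offset": [0, 0, 0], "twist": 0, "grip": 0},
    {"offset": [0, 0, 0], "twist": 0, "grip": 0},
    {"offset": [0, 0, 0], "twist": 0, "grip": 0},
    {"offset": [0, 0, 0], "twist": 0, "grip": 0},
  ],
)

```text
time: 20.9
tool_pos: [0.4895, 0.1313, 0.2209]
tool_rot: [0.001, 0.763, 0.646, 0.001]
contact_force: [0.1, -0.5, 0.5]
gripper_width: 0.298
```

Request:
play_rows(
  increments=[
    {"offset": [0, 0, 0], "twist": 0, "grip": 0},
    {"offset": [0, 0, 0], "twist": 0, "grip": 0},
    {"offset": [0, 0, 0], "twist": 0, "grip": 0},
  ],
)

```text
time: 21.15
tool_pos: [0.4892, 0.1314, 0.221]
tool_rot: [-0.0, 0.763, 0.646, -0.0]
contact_force: [-3.8, 0.4, 5.7]
gripper_width: 0.239
```

```bash
python3 - <<'E'
from h import *
go(489.5,130.7,220,-0.165)
E
```

```text
t 21.15 tcp [489.2 131.4 221. ] yaw y -0.165 grip 0.239 F [-3.8  0.4  5.7] j6 0.28
offset [-0.6  0.4  1. ] twist 0.0
```

Request:
play_rows(
  increments=[
    {"offset": [0, -8, 0], "twist": 0, "grip": 0},
    {"offset": [0, -18, 0], "twist": 0, "grip": 0},
    {"offset": [0, -28, 0], "twist": 0, "grip": 0},
    {"offset": [0, -38, 0], "twist": 0, "grip": 0},
    {"offset": [0, -46, 0], "twist": 0, "grip": 0},
  ],
)

```text
time: 21.57
tool_pos: [0.4442, 0.1388, 0.221]
tool_rot: [0.002, 0.763, 0.646, 0.002]
contact_force: [9.4, -1.6, -1.8]
gripper_width: 0.238
```

Request:
play_rows(
  increments=[
    {"offset": [0, -5, 0], "twist": 0, "grip": 0},
    {"offset": [0, -8, 0], "twist": 0, "grip": 0},
    {"offset": [0, -8, 0], "twist": 0, "grip": 0},
    {"offset": [0, -8, 0], "twist": 0, "grip": 0},
  ],
)

```text
time: 21.9
tool_pos: [0.4367, 0.14, 0.221]
tool_rot: [0.002, 0.763, 0.646, 0.003]
contact_force: [9.5, -0.7, -2.4]
gripper_width: 0.238
```

```bash
python3 - <<'E'
from h import *
go(489.2,131.4,220,-0.165)
im=look("side",["clamp_pointer","mark","clamp_handle"]); a=im[200:330,220:420]
print([proj("side",p) for p in ([.426,.0805,.022],[.483,.092,.022],[.428,.102,.022])])
im=look("top",["clamp_pointer","mark","clamp_handle","tin_a_mid","teabox_mid"]); b=im[180:340,200:400]
im=look("wrist",["clamp_pointer","mark"])
cv2.imwrite("pics/w8.png",im)
A=cv2.resize(a,(400,260));B=cv2.resize(b,(400,320))
cv2.imwrite("pics/m8.png",np.vstack([np.hstack([cv2.copyMakeBorder(A,0,60,0,0,0),B]),cv2.resize(im[60:340,100:450],(400,320)).repeat(1,1) if 0 else cv2.copyMakeBorder(im[60:340,0:640],0,0,0,160,0)]))
E
```

```text
t 21.9 tcp [436.7 140.  221. ] yaw y -0.165 grip 0.238 F [ 9.5 -0.7 -2.4] j6 0.31
offset [ 0.1 53.2  1.4] twist -0.0
side clamp_pointer 0.68 [431. 102.  19.]
side mark 0.57 [421.  81.  21.]
side clamp_handle 0.96 [442. 140.  65.]
side clamp_handle 0.5 [617. 235.  46.]
[array([359.91794616, 269.14993855]), array([338.61419027, 264.82068343]), array([355.94769459, 274.07908175])]
top clamp_pointer 0.57 [594. 115.  -5.]
top mark 0.61 [426.  85.  24.]
top tin_a_mid 0.74 [601. 155.  48.]
top teabox_mid 0.98 [584.  26.  54.]
wrist mark 0.46 [425.  78.  20.]
```

View pics/m8.png

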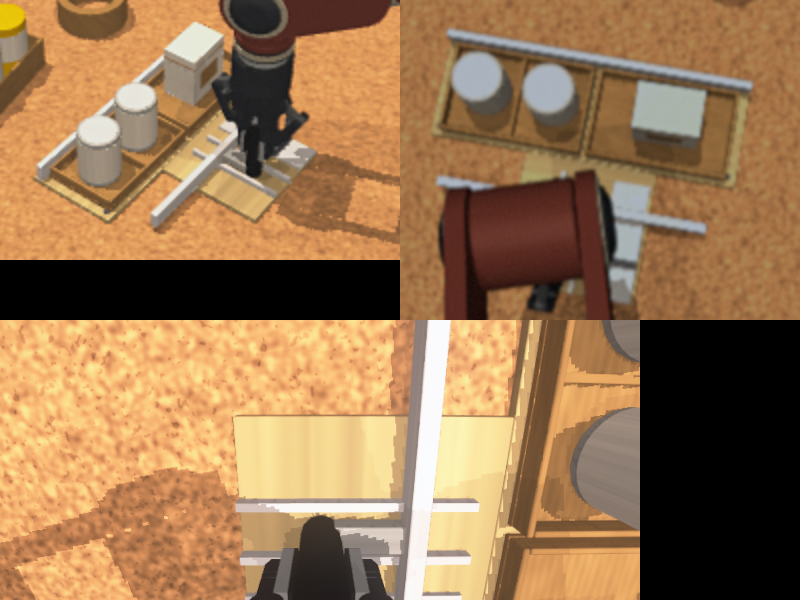

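Request:
play_rows(
  increments=[
    {"offset": [0, -1, 0], "twist": 0, "grip": 0},
    {"offset": [0, -2, 0], "twist": 0, "grip": 0},
    {"offset": [0, -2, 0], "twist": 0, "grip": 0},
    {"offset": [0, -2, 0], "twist": 0, "grip": 0},
  ],
)

```text
time: 22.88
tool_pos: [0.435, 0.1403, 0.221]
tool_rot: [0.002, 0.763, 0.646, 0.003]
contact_force: [8.9, -1.0, -2.4]
gripper_width: 0.241
```

```bash
python3 - <<'E'
from h import *
go(489.2,131.4,220,-0.165)
im=manip.grab_frame("side"); a=im[240:300,320:400]
o=cv2.imread("pics/side0.png")[240:300,320:400]
t=manip.grab_frame("top")[255:335,280:340]; w=manip.grab_frame("wrist")
f=lambda i:cv2.resize(i,(400,300),interpolation=cv2.INTER_CUBIC)
t0=cv2.imread("pics/top0.png")[255:335,280:340]
cv2.imwrite("pics/m9.png",np.vstack([np.hstack([f(o),f(a)]),np.hstack([cv2.resize(t,(225,300),interpolation=cv2.INTER_CUBIC),cv2.resize(t0,(225,300),interpolation=cv2.INTER_CUBIC),cv2.resize(w[220:480,160:480],(350,300))])]))
# jig axes in side view: image direction of jig y at mark
e=np.array([.1643,.9864,0])
print([proj("side",np.array([.426,.0805,.022])+k*e).round(1) for k in (-.02,0,.02)])
E
```

```text
t 22.88 tcp [435.  140.3 221. ] yaw y -0.165 grip 0.241 F [ 8.9 -1.  -2.4] j6 0.31
offset [ 0.1 54.9  1.4] twist -0.0
[array([364. , 264.9]), array([359.9, 269.1]), array([355.8, 273.5])]
```

View pics/m9.png

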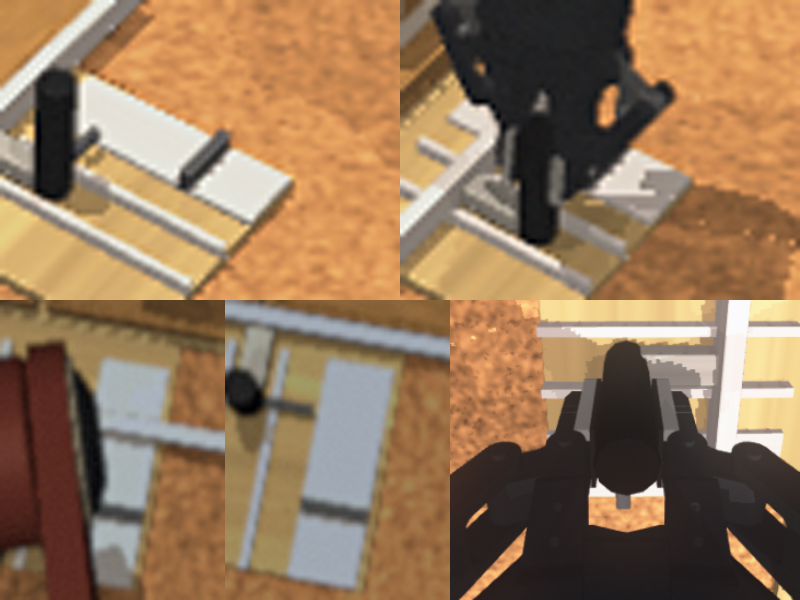

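```bash
python3 - <<'E'
from h import *
ex=np.array([np.cos(.165),-np.sin(.165)]); ey=np.array([.1643,.9864])
P=lambda c,u,v:(pix(c,u,v,.022)*1000)[:2]
for c,a,b in (("top",(303.7,284.3),(309.5,310.9)),("side",(339,266),(361,271.6))):
    p,m=P(c,*a),P(c,*b); print(c,p,m,"pull",(p-m)@ex,"dy",(p-m)@ey)
s=manip.state()["tool_pos"]
w=manip.grab_frame("wrist").astype(int).sum(2)
h=s[:2]
for nm,d in (("ptr tip",.040),("mark near",.042),("mark far",.082)):
    q=h-d*ey; print(nm,proj("wrist",[q[0],q[1],.022]).round(1))
print([proj("wrist",[*(h-.082*ey+k*ex),.022]).round(1) for k in (-.01,.01)])
for r in (390,393,396,399,402,405): print(r,w[r,290:350:2])
E
```

```text
top [480.69147085  90.98446304] [422.99052751  77.24351384] pull 54.66028669404406 dy 23.034337282516358
side [480.21173503  95.53819283] [419.82735344  87.49312072] pull 58.242840523599476 dy 17.85681302441758
ptr tip [318.8 343.1]
mark near [318.8 346. ]
mark far [319. 401.]
[array([302.5, 401.1]), array([335.4, 400.9])]
390 [623 624 622 626 632 637 635 632 632 631 592 272 317 324 321 317 316 304
 654 654 647 643 643 618 605 604 600 589 578 583]
393 [552 538 524 534 553 568 549 533 508 516 522 336 320 325 320 316 311 310
 559 554 499 495 485 484 516 540 515 486 490 497]
396 [525 516 483 500 519 523 515 518 518 516 501 310 316 325 321 318 311 295
 491 505 490 488 479 487 513 531 521 522 554 563]
399 [527 504 454 501 534 547 553 564 545 556 554 318 317 324 321 316 311 300
 506 452 443 469 490 505 501 476 468 504 546 562]
402 [533 542 537 521 507 503 511 513 517 526 516 499 462 442 473 466 474 474
 479 489 495 499 531 561 554 501 463 482 523 558]
405 [515 534 561 543 481 437 450 481 510 533 542 537 537 519 494 494 506 512
 515 504 497 517 562 596 581 542 496 476 504 542]
```

```bash
python3 -c "
from h import *
print(manip.job_done()); go(435,140,221)"
```

```text
the job is handed in; nothing more can be done
None
the job is handed in; nothing more can be done
```

I put both tins in the divided tray, one in each cell, and the tea carton in the undivided tray. Each one touched the tray floor before I let go. I then pulled the clamp out about 55 mm and handed the job in at about 23 s of the 72 s, with the gripper still holding the handle. The hand-in gave no verdict.

**Last checks**
- **Groceries:** the last side and top pictures show all three standing upright in their trays. The networks gave about (601, 155) mm for the second tin and (584, 26) mm for the carton. Those are within 6 mm of the cell and tray centres I aimed for.
- **Grip:** the force on the tool was about 9 N along the pull, and the fingers were closed on the handle at about 20 mm.
- **Pointer at the mark:** in the last wrist picture the visible end of the mark clip was centred within about 1 mm of the line through the gripper. The pointer is level with the handle, so it should be at the mark. I could not see the pointer tip itself because the gripper hid it.

**What disagreed:** estimates of the pull needed to reach the mark ranged from 52 to 58 mm. Wrist pictures gave 52, 54 and 55 mm, the top picture gave 55 mm, and a coarse side-picture reading gave 58 mm. A side-view network reading at 53 mm of pull put the pointer about 6 mm short, which is within that network's noise. I then pulled 2 mm farther and relied on the wrist picture.

I saw no sign that any of the other things had moved, but I did not measure their positions again.

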